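Count to the third gap and park the tin

ROBOT

A 6-joint arm with a two-finger parallel gripper is mounted at the origin on a cart in front of the work surface, level with it; the furniture and walls round the work are solid. World frame = base frame: x ahead of the robot, y to its left, z up, the work surface at z = 0. Lengths are in m, angles in degrees, forces in N, time in s.
With the tool pointing down it reaches from about 0.325 to 0.85 m from the base axis. Payload 15.5 kg.
Tool frame: the origin (TCP) lies at the very end of the fingers, on their centre line; the grasp point (between the pads) lies arm.grip_depth behind it (arm.grip_depth is the distance from the TCP to the grasp point, in m); z points along the fingers, y is the line along which they close (so a half turn about z gives the same grasp; the last joint's range is limited). The gripper opens to 91 mm and grips with 3 to 60 N. Pads are 32 mm wide; open, the fingers measure 118 mm over their backs; the gripper's body (76 mm by 178 mm) begins 60 mm behind the grasp point.
Start: joints at [-75.659, 28.281, 77.091, -0, 74.628, -5.472], TCP at [0.212, -0.588, 0.214] pointing down, gripper open.
Joint ranges: [-166.48, 166.48], [-47.26, 123.95], [12.59, 153.08], [-70.14, 250.14], [6.76, 159.57], [-176.63, 176.63]. Speed limits (degrees/s): [108.29, 108.29, 147.25, 172.46, 172.46, 172.46].

INTERFACE

Orientations are given as a 3x3 rotation matrix whose columns are the frame's x, y, z axes.
In Python, from rig import arm gives the robot as it stands. Calls block until the motion is done:
- arm.move_to(position, orientation): joint-space move of the TCP to a pose.
- arm.move_l(position, orientation=None, feed=0.15): straight line of the TCP; orientation=None keeps the orientation; feed is the mean speed in m/s.
- arm.move_joints(angles): joint-space move.
- arm.grip(opening): finger opening in m; the grip force is fixed at half the most; returns when the fingers have stopped.
- arm.sleep(seconds).
- arm.solve_ik(position, orientation): joint angles nearest the present ones, or None.
- arm.snapshot(name): name is "side" or "top" or "wrist"; returns the picture (480x640x3 uint8, red, green, blue); there is no depth.
- arm.get_calibration(name): a dict with "intrinsics" (3x3 intrinsics, pixels), "k1" (the pictures are not rectified: a ray, as slopes to the right and down, at radius r is drawn at 1 + k1 r^2 times it, then the intrinsics apply), "cam_to_world" (4x4, takes a point from camera to world coordinates). Camera axes: x right, y down, z forward; pixel columns grow to the right and rows downward; lengths in m; the calibration is good to about 2 mm. A picture is of the moment at which its call begins: read the wrist's pose just before it. get_calibration takes no time and is no camera call; for the wrist camera it gives the pose at the moment of the call.
A pose or a line that the arm cannot do raises arm.Unreachable and nothing moves.
- arm.sign_off(): hands the job in; it is judged then, once.
Readings, each from a call of its own:
- arm.current_t(): time.
- arm.current_joint_positions(): joint angles.
- arm.current_dq(): joint speeds.
- arm.current_tau(): joint torques, N m.
- arm.current_ee_pos(): TCP position.
- arm.current_tool_rot(): TCP orientation.
- arm.current_force(): force on the tool from outside, world axes, zero at the start.
- arm.current_torque(): the same for the moment, N m.
- arm.current_width(): finger opening in m.
- arm.current_grasp_force(): force on a finger pad.
Only numpy, scipy, OpenCV 4.12 (cv2) and the standard library are available. Lean on these libraries where they do the work, as an engineer would, in place of code of your own. Each camera call takes 0.05 s, during which the arm holds its last target. There are 200 camera calls.

TASK

Put the tin in the third gap of the wooden tin rack, counting from the left, without grasping anything. First count along with the shut fingertips: run them along the top of the rack's steel rail from above the first gap, over the second, to above the third, and do not touch the rail beyond that. Then push the food tin that stands in front of the rack across the worktop, upright and never lifted, into that third gap and no other until it is fully home against the back board; leave the other things where they are.

Things in the scene. Friction and masses are not known exactly. Their poses are not given: they have to be found in the camera images.
- rack: Fixed wooden rack, 468 mm wide, five gaps side by side, open to the front and top, worktop as their floor. Origin on the worktop mid-way in gap 3, under the steel rail; x points into the gaps, y left along the row, z up. Gap k (1 = left) is centred at y = (3-k) x 92 mm, 84 mm wide; dividers 8 mm thick, 40 mm high, from x = -20 mm (mouth) to +42 mm; back board face at x = +40 mm, 46 mm high.
- rail_1: Steel rail over gap 1 from the left: a round bar 12 mm thick, this stretch 92 mm long, the five meeting end to end as one straight, fixed, rigid bar with an 18 mm ball at each end. Origin mid-stretch on the bar's axis, 71 mm above the worktop (underside 65, top 77 mm); y along the bar, to the left.
- rail_2: Steel rail over gap 2 from the left: a round bar 12 mm thick, this stretch 92 mm long, the five meeting end to end as one straight, fixed, rigid bar with an 18 mm ball at each end. Origin mid-stretch on the bar's axis, 71 mm above the worktop (underside 65, top 77 mm); y along the bar, to the left.
- rail_3: Steel rail over gap 3 from the left: a round bar 12 mm thick, this stretch 92 mm long, the five meeting end to end as one straight, fixed, rigid bar with an 18 mm ball at each end. Origin mid-stretch on the bar's axis, 71 mm above the worktop (underside 65, top 77 mm); y along the bar, to the left.
- rail_4: Steel rail over gap 4 from the left: a round bar 12 mm thick, this stretch 92 mm long, the five meeting end to end as one straight, fixed, rigid bar with an 18 mm ball at each end. Origin mid-stretch on the bar's axis, 71 mm above the worktop (underside 65, top 77 mm); y along the bar, to the left.
- rail_5: Steel rail over gap 5 from the left: a round bar 12 mm thick, this stretch 92 mm long, the five meeting end to end as one straight, fixed, rigid bar with an 18 mm ball at each end. Origin mid-stretch on the bar's axis, 71 mm above the worktop (underside 65, top 77 mm); y along the bar, to the left.
- gap3 (a point): Point on the worktop in the third gap where the middle of the tin's underside is when the tin is fully home (75 mm across, touching the back board).
- tin: The tin to push: short upright round food tin with a picture label, 75 mm across, 58 mm high, about 0.25 kg, alone on the worktop in front of the rack. Origin mid-underside, z up. Pushed low it slides without tipping; it passes under the rail with 7 mm to spare. When home its near side is 35 mm in front of the rail's axis, 15 mm in front of the dividers.
- spare_tin: An identical tin already parked in one of the gaps (second or fifth). Leave alone. Origin at the middle of its underside.
- timer: White and orange round kitchen timer, 65 mm across, 48 mm high, parked in one of the gaps (second or fifth). Leave alone. Origin at the middle of its underside.
- honey: Honey jar with a red cap, 65 mm across, 100 mm high, on the worktop to one side of the tin. Leave alone. Origin at the middle of its underside.
- salt: Glass salt shaker, 44 mm across, 90 mm high, on the worktop to one side of the tin. Leave alone. Origin at the middle of its underside.
- candle_jar: Glass candle jar, 76 mm across, 90 mm high, near the left end of the worktop. Leave alone. Origin at the middle of its underside.
There are look-alikes about, which are no part of the job. Leave any blue look-alike of the tin alone.

How it is judged:
By the outcome, as a careful person would: the job done as asked, in the order asked, and still so for the second after the job is handed in, with the robot touching nothing.
It also fails if it takes over 64 s, if anything falls off the work surface, if the arm or the gripper's body presses on something with over 40 N, if the wrist force passes 120 N, or if a joint passes its speed limit or range.

## Working session

There is one attempt and no reset: what is moved stays moved. The work goes in short steps, each a Python script; the robot and the scene stay as the last script left them, time stands still between calls to the robot, and variables do not carry over. Pictures are saved under pics/ and viewed, at most 10 in all, crops included, and the job is handed in when it is done.

```bash
mkdir -p pics; ls
python3 - <<'E'
from rig import arm
import cv2,numpy as np
for n in("side","top"):
    c=arm.get_calibration(n); print(n,c["intrinsics"],c["k1"],np.round(c["cam_to_world"],4))
    cv2.imwrite(f"pics/{n}0.png",arm.snapshot(n)[:,:,::-1])
print(arm.grip_depth,arm.current_tool_rot(),arm.current_t())
E
```

```text
pics
side [[527.20697258   0.         318.53487545]
 [  0.         527.20697258 243.96866703]
 [  0.           0.           1.        ]] -0.16021745046546126 [[-0.9997  0.0013 -0.0249  0.6059]
 [ 0.0204  0.6175 -0.7863  0.9305]
 [ 0.0144 -0.7866 -0.6173  0.8982]
 [ 0.      0.      0.      1.    ]]
top [[612.48372483   0.         329.25628201]
 [  0.         612.48372483 234.38289669]
 [  0.           0.           1.        ]] 0.03076513585609403 [[ 0.0189 -0.9978  0.0641  0.4956]
 [-0.9998 -0.0184  0.0087 -0.1119]
 [-0.0075 -0.0643 -0.9979  1.475 ]
 [ 0.      0.      0.      1.    ]]
0.0188 [[ 9.40798251e-01  3.38966899e-01 -3.04466275e-04]
 [ 3.38967028e-01 -9.40797662e-01  1.05471722e-03]
 [ 7.10730666e-05 -1.09548015e-03 -9.99999397e-01]] 0.1
```

View pics/side0.png

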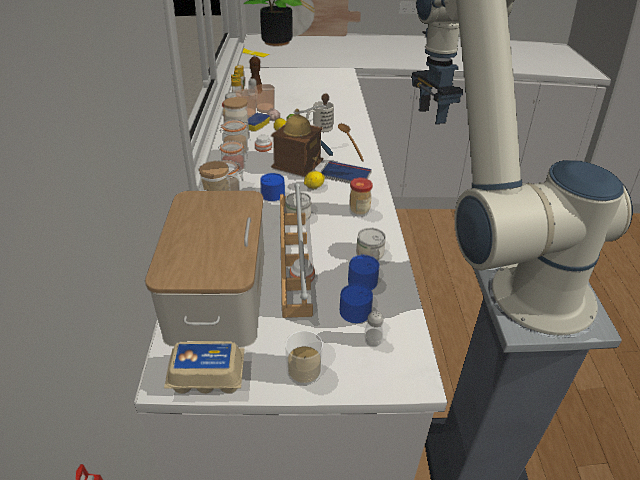

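View pics/top0.png

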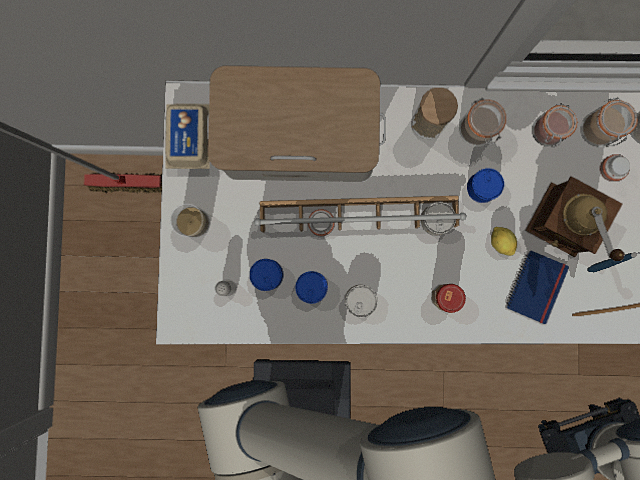

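The top view shows the rack at about (265-463, 200-235), with the rail from (267,220) to (463,216). The silver tin is at (361,301), with blue look-alikes at (266,275) and (311,287), the honey at (451,297) and the salt at (222,288). Gap 2 holds the timer or spare tin at (320,222), and gap 5 holds the other at (438,217). I'll enlarge both views.

Run:
```python
import cv2
a=cv2.imread("pics/top0.png")[190:325,250:475]; cv2.imwrite("pics/topc.png",cv2.resize(a,None,fx=3.5,fy=3.5,interpolation=cv2.INTER_CUBIC))
a=cv2.imread("pics/side0.png")[175:325,265:405]; cv2.imwrite("pics/sidec.png",cv2.resize(a,None,fx=4,fy=4,interpolation=cv2.INTER_CUBIC))
```

```text
(no output)
```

View pics/topc.png

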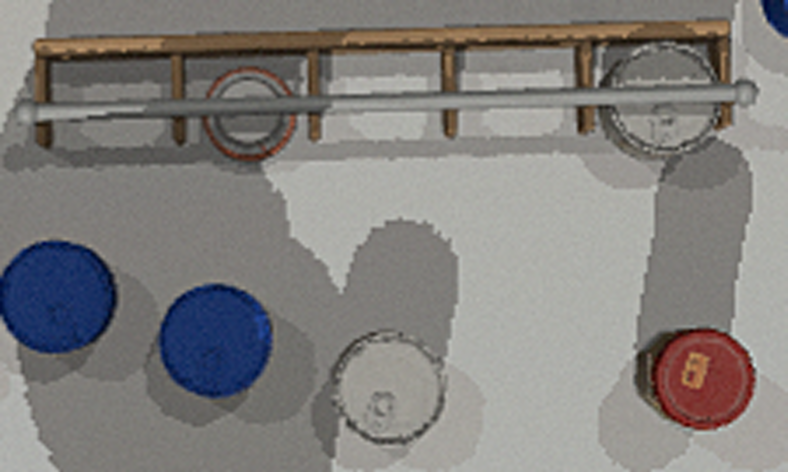

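View pics/sidec.png

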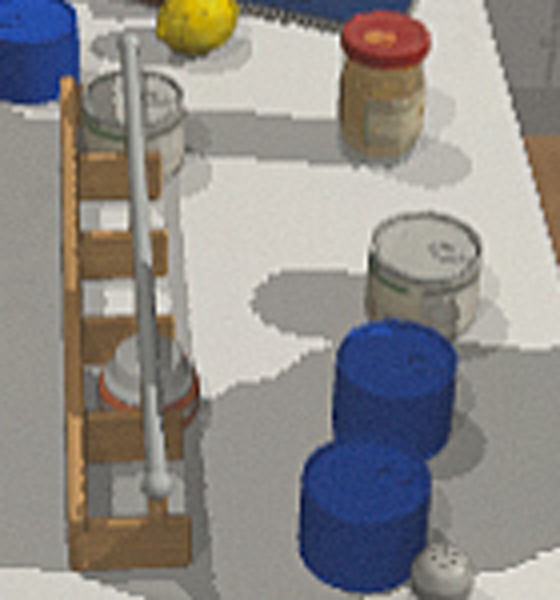

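Top crop: rail balls at (28,112) and (746,92), tin lid centre at (388,387), near blue tin at (215,340). Side crop: balls at (157,483) and (131,42), tin lid at (425,250).

```bash
cat > h.py <<'E'
import numpy as np
from rig import arm
def ray(c,px):
    K=c["intrinsics"];d=np.array([(px[0]-K[0,2])/K[0,0],(px[1]-K[1,2])/K[1,1]]);u=d.copy()
    for _ in range(20): u=d/(1+c["k1"]*(u@u))
    T=c["cam_to_world"];return T[:3,3],T[:3,:3]@np.array([*u,1])
def at_z(c,px,z):
    o,d=ray(c,px);return o+d*(z-o[2])/d[2]
def tri(c1,p1,c2,p2):
    A=[];b=[]
    rs=[ray(c1,p1),ray(c2,p2)]
    M=0;v=0
    for o,d in rs:
        d=d/np.linalg.norm(d);P=np.eye(3)-np.outer(d,d);M=M+P;v=v+P@o
    x=np.linalg.solve(M,v)
    return x
E
python3 - <<'E'
from h import *
np.set_printoptions(precision=4,suppress=True)
T=arm.get_calibration("top");S=arm.get_calibration("side")
t=lambda x,y:((x+.5)/3.5-.5+250,(y+.5)/3.5-.5+190)
s=lambda x,y:((x+.5)/4-.5+265,(y+.5)/4-.5+175)
for n,a,b in(("L",(28,112),(157,483)),("R",(746,92),(131,42)),("tin",(388,387),(425,250)),("blue",(215,340),(396,355))):
    print(n,tri(T,t(*a),S,s(*b)))
L=at_z(T,t(28,112),.071);R=at_z(T,t(746,92),.071);print(L,R,np.linalg.norm(L-R),(L+R)/2)
print("tin",at_z(T,t(388,387),.058),"blue",at_z(T,t(215,340),.058),"honey",at_z(T,t(703,378),.1),"timer",at_z(T,t(250,114),.04),"spare",at_z(T,t(663,100),.058))
for p in((314,55),(314,136),(450,52),(450,135),(42,65),(42,146),(178,60),(178,142),(583,45),(583,132)):print(p,at_z(T,t(*p),.04))
E
```

```text
L [0.6108 0.0657 0.0717]
R [ 0.6316 -0.4048  0.0721]
tin [ 0.4343 -0.1742  0.0538]
blue [ 0.4636 -0.0598  0.0597]
[0.6121 0.0657 0.071 ] [ 0.6339 -0.4052  0.071 ] 0.47135527354556017 [ 0.623  -0.1697  0.071 ]
tin [ 0.4362 -0.1743  0.058 ] blue [ 0.4648 -0.0599  0.058 ] honey [ 0.4477 -0.3727  0.1   ] timer [ 0.6161 -0.0796  0.04  ] spare [ 0.6289 -0.3532  0.058 ]
(314, 55) [ 0.6567 -0.1219  0.04  ]
(314, 136) [ 0.6021 -0.1228  0.04  ]
(450, 52) [ 0.6604 -0.2132  0.04  ]
(450, 135) [ 0.6044 -0.214   0.04  ]
(42, 65) [0.6466 0.061  0.04  ]
(42, 146) [0.592  0.0596 0.04  ]
(178, 60) [ 0.6517 -0.0304  0.04  ]
(178, 142) [ 0.5964 -0.0316  0.04  ]
(583, 45) [ 0.6667 -0.3024  0.04  ]
(583, 132) [ 0.6081 -0.303   0.04  ]
```

```bash
cat >> h.py <<'E'
O=np.array([.6225,-.1695]); yr=np.array([-.0455,.99896]); xr=np.array([.99896,.0455])
R=np.column_stack([[*xr,0],[*-yr,0],[0,0,-1]])
def W(x,y,z): return np.array([*(O+x*xr+y*yr),z])
E
python3 - <<'E'
from h import *
np.set_printoptions(precision=4,suppress=True)
c=arm.get_calibration("wrist")["cam_to_world"];print("cam in tool",arm.current_tool_rot().T@(c[:3,3]-arm.current_ee_pos()))
print("box top front", at_z(arm.get_calibration("top"),(300,172),.2))
arm.grip(0)
arm.move_to([.43,-.15,.25],R)
arm.move_l(W(0,.184,.16),R,feed=.2)
arm.move_l(W(0,.184,.088),feed=.08)
arm.sleep(.3)
print(arm.current_t(),arm.current_ee_pos(),arm.current_force(),arm.current_width())
import cv2
cv2.imwrite("pics/side1.png",cv2.resize(arm.snapshot("side")[150:350,220:440,::-1],None,fx=3,fy=3,interpolation=cv2.INTER_CUBIC))
E
```

```text
cam in tool [ 0.0656 -0.0001 -0.172 ]
box top front [ 0.7076 -0.0369  0.2   ]
6.0667 [0.6143 0.0143 0.0883] [ 0.1527 -0.2867 -0.179 ] 0.0003243729565449232
```

View pics/side1.png

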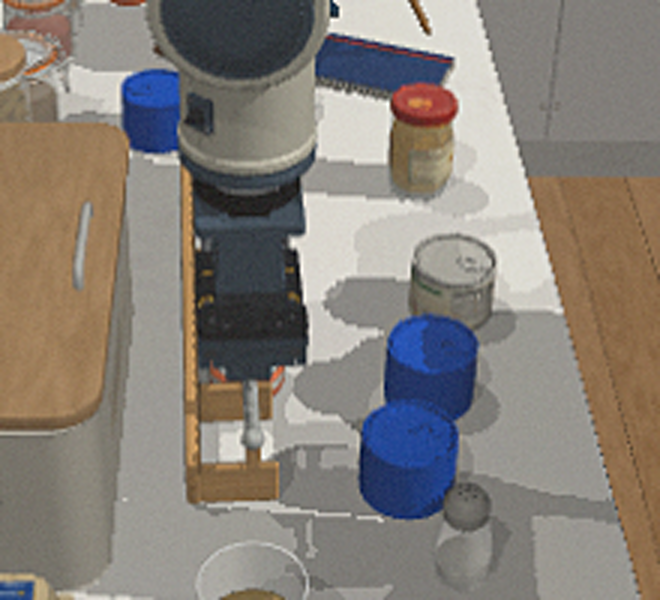

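The gripper sits over the rail above gap 1 and clears the box. Next I'll go down by feel and run along the rail.

Run:
```python
from h import *
np.set_printoptions(precision=4,suppress=True)
z=.084
def f(): return arm.current_force()
f0=f()
while z>.070:
    arm.move_l(W(0,.184,z),R,feed=.02); F=f()-f0
    print(round(z,4),arm.current_ee_pos()[2],F)
    if F[2]>3: break
    z-=.001 if z>.0785 else .0005
if F[2]>3:
    y=.184
    while y>.0005:
        y=max(0,y-.0115)
        arm.move_l(W(0,y,z),R,feed=.04); F=f()-f0; print(round(y,3),F,round(z,4))
        if F[2]<2.5: z-=.0004
        elif F[2]>10: z-=-.0004
    arm.move_l(W(0,0,.13),R,feed=.1)
print(arm.current_t(),f())
```

```text
0.084 0.08375980357532035 [-0.1382 -0.7138 -0.8212]
0.083 0.08295388281708639 [ 0.3352  0.0366 -0.4163]
0.082 0.08196747551171121 [ 0.5389 -0.6921 -1.3344]
0.081 0.08093153121530812 [-0.0835  0.3272 -0.9003]
0.08 0.07994764952274361 [ 0.6118 -0.2268 -1.0691]
0.079 0.0789443546730319 [-0.4829  0.253  -0.7512]
0.078 0.07793341672000836 [ 0.6379 -0.232  -1.0968]
0.0775 0.07749252976039911 [ 0.322  -0.3277 -0.9205]
0.077 0.07714730064091518 [-1.3187 -1.2132  3.1491]
0.172 [ 0.7069 -3.2733  4.2186] 0.077
0.161 [ 0.2466 -1.2919  4.7063] 0.077
0.149 [-0.7915 -1.7772  3.9118] 0.077
0.138 [-0.241  -0.738   4.2968] 0.077
0.126 [-0.972  -1.9097  4.0731] 0.077
0.115 [-0.3007 -1.5402  3.824 ] 0.077
0.103 [ 0.3019 -0.9275  4.1236] 0.077
0.092 [ 0.0098 -1.7912  4.517 ] 0.077
0.08 [ 0.4829 -1.6103  4.9747] 0.077
0.069 [ 1.1269 -1.0041  4.7722] 0.077
0.057 [-0.7112 -1.331   5.1788] 0.077
0.046 [ 0.3687 -1.4161  4.8401] 0.077
0.034 [ 0.5237 -1.002   4.3608] 0.077
0.023 [ 0.6005 -0.3019  3.868 ] 0.077
0.011 [-0.665  -0.4664  4.75  ] 0.077
0 [-0.3778 -0.5061  4.8544] 0.077
16.0833 [ 0.3684 -0.6971 -0.1556]
```

Contact was continuous at the 77 mm rail top, from gap 1 to gap 3. Next is one close look at the tin and gap from the wrist on the way back.

Run:
```python
from h import *
import cv2,pickle
arm.move_l(W(-.17,.0,.22),R,feed=.2); arm.sleep(.2)
c=arm.get_calibration("wrist");im=arm.snapshot("wrist")
pickle.dump(c,open("w.pkl","wb"));cv2.imwrite("pics/w1.png",im[:,:,::-1])
```

```text
(no output)
```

View pics/w1.png

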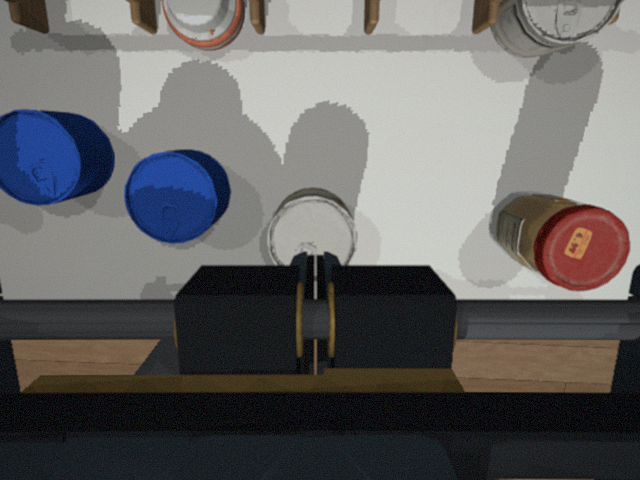

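The wrist view shows the tin lid centre at about (312.5,239). The feet of the gap 3 dividers' mouth ends are at about (260,33) and (371,33).

Run:
```python
from h import *
import pickle
c=pickle.load(open("w.pkl","rb"))
for n,p,z in(("tin",(312.5,239),.058),("d23",(260,33),0),("d34",(371,33),0)):
    q=at_z(c,p,z);d=q[:2]-O;print(n,q.round(4),"rack",(d@xr).round(4),(d@yr).round(4))
```

```text
tin [ 0.4338 -0.1754  0.058 ] rack -0.1888 0.0026
d23 [ 0.601  -0.1224  0.    ] rack -0.0193 0.048
d34 [ 0.6052 -0.2185  0.    ] rack -0.0195 -0.0481
```

Run:
```python
from h import *
import cv2
np.set_printoptions(precision=3,suppress=True)
arm.move_l(W(-.265,.003,.16),R,feed=.2)
arm.grip(.04)
arm.move_l(W(-.265,.003,.012),R,feed=.12)
f0=arm.current_force();print(arm.current_width(),arm.current_ee_pos(),f0)
x=-.265
for x,y,v in((-.24,.003,.04),(-.2,.001,.05),(-.15,0,.05),(-.11,0,.05),(-.08,0,.05),(-.06,0,.04)):
    arm.move_l(W(x,y,.012),R,feed=v);print(x,arm.current_force()-f0)
arm.sleep(.2)
print(arm.current_t())
a=arm.snapshot("side")[150:330,260:410,::-1];b=arm.snapshot("wrist")[:,:,::-1]
cv2.imwrite("pics/p1.png",np.hstack([cv2.resize(a,(400,480),interpolation=cv2.INTER_CUBIC),cv2.resize(b,(400,300))[[*range(300)]+[299]*180]]))
```

```text
0.03996671425382224 [ 0.358 -0.179  0.012] [ 0.288 -0.904 -0.774]
-0.24 [-0.011  0.595  1.322]
-0.2 [0.1   1.255 1.016]
-0.15 [-0.154  0.303 -0.09 ]
-0.11 [0.092 0.967 0.374]
-0.08 [-0.602  1.559  1.088]
-0.06 [-0.113  0.655  0.755]
25.7083
```

View pics/p1.png

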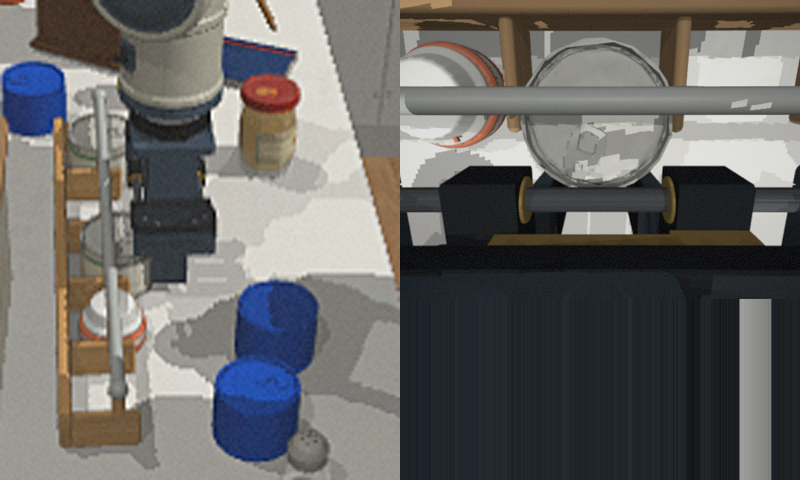

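The tin is in gap 3, centred between the dividers and cradled by the fingertips, with a little way left to the back board. I'll push it home with a force guard.

Run:
```python
from h import *
import cv2
np.set_printoptions(precision=3,suppress=True)
f0=arm.current_force();x=-.06
while x<-.034:
    x+=.001;arm.move_l(W(x,0,.012),R,feed=.025);arm.sleep(.05);F=np.mean([arm.current_force() for _ in range(5)],0)-f0
    if x>-.052: print(round(x,3),F)
    if F@np.array([*xr,0])<-7: break
b0=arm.snapshot("wrist")[:,:,::-1]
arm.move_l(W(-.10,0,.012),R,feed=.08)
arm.move_l(W(-.12,0,.2),R,feed=.2)
arm.sleep(.2);print(arm.current_t())
import pickle;pickle.dump(arm.get_calibration("wrist"),open("w2.pkl","wb"))
b=arm.snapshot("wrist")[:,:,::-1];cv2.imwrite("pics/p2.png",np.hstack([cv2.resize(b0,(400,300)),cv2.resize(b,(400,300))]))
cv2.imwrite("pics/w2.png",b)
```

```text
-0.052 [ 0.007  0.066 -0.858]
-0.051 [-0.78  -0.972  0.424]
-0.05 [-0.974 -1.015  0.958]
-0.049 [ 0.384 -0.588  0.567]
-0.048 [-0.65  -0.561 -0.823]
-0.047 [-0.399 -0.332 -1.179]
-0.046 [-3.155 -1.056  1.877]
-0.045 [-8.799 -2.684  5.308]
32.4833
```

View pics/w2.png

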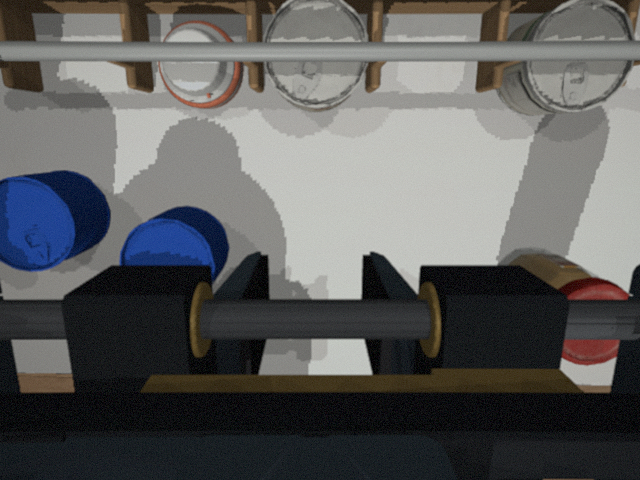

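The push stopped hard at -45 mm, where I predicted home to be. The view shows the tin upright in gap 3 at (316,53), level with the spare tin, and nothing else has moved.

```bash
python3 -c "
from rig import arm
print(arm.sign_off())"
```

```text
the job is handed in; nothing more can be done
None
```

The job is handed in: I ran the shut fingertips along the rail from gap 1 to gap 3, then pushed the tin upright into gap 3 until it stopped against the back board; the clock read about 32 s, and in the last picture nothing else in view had moved.

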